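# Square an offcut into the corner stop

## Task

Push the dark red chipboard offcut across the desk into the corner of the pale wooden L-shaped stop, ready for marking out: one long side flat against the long fence and one end against the short fence, with no gap at either. Only push it, gently, with the fingertips or the outside of the fingers: do not pinch or lift it. Leave the other things on the desk where they are.

Things in the scene. Friction and masses are not known exactly. Their poses are not given: they have to be found in the camera images.
- chip_block: the offcut: a loose block of chipboard with dark red veneer and a pale speckled core at the edges, 110 x 75 x 34 mm, about 0.25 kg, lying flat. Origin: centre of its underside. Its x axis runs along its 110 mm length, y along its 75 mm width, z up. It starts with its length within about 20 degrees of parallel to the long fence and clear of both fences.
- corner_stop: L-shaped stop of two pale wooden fences fixed to the desk, each 22 mm wide, 16 mm high (screw heads on top to 19 mm). Origin: the inner corner, on the desk top. x points square into the long fence (its face is x = 0, from y = -22 to 160 mm); y runs along the long fence, away from the short one (whose face is y = 0, from x = -61 to -6 mm). The block belongs at x < 0, y > 0.
- seat (a point): point on the desk where the centre of the block's underside lies when it is seated in the corner: x = -37.5, y = 55 mm in the frame of corner_stop, same axes; the block's length is then along y.
- multimeter: bystander: hand multimeter in an orange holster, 152 x 78 x 46, lying face up (sizes in mm). Origin: centre of its underside.
- heat_sink: bystander: finned aluminium heat sink, 35 x 50 x 26 (sizes in mm). Origin: centre of its underside.
- solder_spool: bystander: spool of solder wire standing on its flange, diameter 50, 38 high (sizes in mm). Origin: centre of its underside.
- transformer: bystander: small mains transformer, 47 x 53 x 44 (sizes in mm). Origin: centre of its underside.
- screwdriver_red: bystander: red-handled screwdriver, 196 long, 28 thick, lying near the front edge of the desk (sizes in mm). Origin: centre of its underside.
- flux_tin: bystander: flat round red tin, diameter 51, 18 high (sizes in mm). Origin: centre of its underside.
- motor_desk: bystander: small grey motor, 24 x 45 x 19 (sizes in mm). Origin: centre of its underside.

How it is judged:
By the outcome, as a careful person would: the job done as asked, in the order asked, and still so for the second after the job is handed in, with the robot touching nothing.
It also fails if it takes over 64 s, if anything falls off the work surface, if the arm or the gripper's body presses on something with over 40 N, if the wrist force passes 120 N, or if a joint passes its speed limit or range.

## Robot

A 6-joint arm with a two-finger parallel gripper is mounted at the origin on a cart in front of the work surface, level with it; the furniture and walls round the work are solid. World frame = base frame: x ahead of the robot, y to its left, z up, the work surface at z = 0. Lengths are in m, angles in rad, forces in N, time in s.
With the tool pointing down it reaches from about 0.25 to 0.725 m from the base axis. Payload 4 kg.
Tool frame: the origin (TCP) lies at the very end of the fingers, on their centre line; the grasp point (between the pads) lies 19 mm behind it; z points along the fingers, y is the line along which they close (so a half turn about z gives the same grasp; the last joint's range is limited). The gripper opens to 85 mm and grips with 20 to 120 N. Pads are 22 mm wide; open, the fingers measure 114 mm over their backs; the gripper's body (76 mm by 85 mm) begins 54 mm behind the grasp point. The pads swing forward as they close: fully open they stand 13 mm farther back than shut.
Start: joints at [-1.232, 0.241, 0.005, 1.335, 0, 1.571], TCP at [0.166, -0.472, 0.231] pointing down, gripper open.
Joint ranges: [-2.72, 2.72], [-1.05, 1.87], [-1.09, 1.28], [-1.99, 2.15], [-1.42, 1.44], [-3.14, 3.14]. Speed limits (rad/s): [2.79, 2.79, 3.14, 3.14, 3.14, 3.14].

## Interface

Orientations are given as a unit quaternion [x, y, z, w].
In Python, from workcell import bot, vision, workorder gives the robot as it stands.
- The arm moves only by the shell command python3 -m creep 'ROWS' [OPENING]. ROWS is JSON, a list of rows, each a list of 2 entries, a list of its own where there are three numbers: the shift along the tool's x, y, z in mm, then the turn, a rotation vector about the tool's x, y, z in rad. In form: [[[dx, dy, dz], [wx, wy, wz]], ...]. A call has 1 to 12 rows; each row shifts and turns the commanded pose from where the row before left it, along the tool's axes as they then stand; what a row does not reach is not made up. A row lasts 1/8 s, in which the tool goes at most 62.5 mm and 10.7 degrees, less where a joint would pass 70% of its speed; a pose out of reach is approached as far as the arm can. A call is refused whole if a number of a shift passes 62.5 or a number of a turn 0.188, either way. A call with a gripper value outside its range is refused whole. OPENING is the finger opening in mm, from 0 to 85.4, set as the call begins (- or left out, the last holds). The fingers move at their own pace and stop on an object; the grip force is fixed at half the most. Time passes only in rows, so rows that do not move let the fingers close. It gives the time, the measured TCP pose, the force, the opening and the grip force at its end, in the units of the state.
- bot.get_obs(): the state, without advancing time (a new reading comes with each control period).
- vision.camera(name): name is "scene" or "top" or "wrist"; returns a dict with "image" (384x512x3 uint8, blue, green, red), "z_map" (384x512 float32, m along the optical axis (not along the pixel's ray), 0 where there is no reading), "K" (3x3 intrinsics, pixels), "rvec" (rotation vector, rad) and "tvec" (3), from world to camera coordinates, as OpenCV has them; the wrist camera has in their place "tool_from_camera" (4x4, takes a point from camera to tool coordinates, whose origin is the TCP and whose axes are the flange's). Camera axes: x right, y down, z forward; pixel columns grow to the right and rows downward; lengths in m; the calibration is good to about 2 mm. A picture is of the moment at which its call begins: read the wrist's pose just before it.
- workorder.job_done(): hands the job in; it is judged then, once.
Trained networks look in a picture, given as the dict that the camera call returned (one of the last four; its "shot" number tells which), for a name from the list of things; names that differ only in an ending like _2 or _b are one class to them, and where a whole thing is asked for, a point or a joint stands for the part that bears it (a point fixed in the world has none). Each returns a list of dicts, best first, with "score" (0 to 1); they miss things now and then, are a little off and sometimes report something else, mostly with a low value. They report only what shows in the picture. A call takes as long as a camera call.
- vision.spot_in(picture, query): "position" ([column, row] in pixels, amid what is visible of it).
- vision.place_of(picture, query): "position" ([column, row] in pixels: a listed point, or the origin of a listed thing).
The state is a dict: "clock": time; "joint_pos": joint angles; "joint_vel": joint speeds; "tau": joint torques, N m; "eef_pos": TCP position; "tool_rot": TCP orientation; "ft_force": force on the tool from outside, world axes, zero at the start; "ft_torque": the same for the moment, N m; "grip_width": finger opening in m; "grasp_force": force on a finger pad.
Only numpy, scipy, OpenCV 4.12 (cv2) and the standard library are available. Lean on these libraries where they do the work, as an engineer would, in place of code of your own. Each camera call takes 0.05 s, during which the arm holds its last target. There are 200 camera calls.

## Working session

There is one attempt and no reset: what is moved stays moved. The work goes in short steps, Python scripts to look and compute and a shell command to move; the robot and the scene stay as the last step left them, time stands still between calls to the robot, and variables do not carry over. Pictures are saved under pics/ and viewed, at most 10 in all, crops included, and the job is handed in when it is done.

```bash
mkdir -p pics
cat > h.py <<'E'
import numpy as np, cv2
from workcell import bot, vision, workorder
from scipy.spatial.transform import Rotation as R
def shot(n, save=None):
    p=vision.camera(n)
    if save: cv2.imwrite('pics/'+save,p['image'])
    return p
def ray(p,uv,z=0.):
    Rm=cv2.Rodrigues(np.array(p['rvec'],float))[0]; t=np.array(p['tvec'],float).ravel()
    d=Rm.T@np.linalg.inv(p['K'])@np.array([uv[0],uv[1],1.]); c=-Rm.T@t
    return c+d*(z-c[2])/d[2]
def cloud(p):
    h,w=p['z_map'].shape; u,v=np.meshgrid(np.arange(w),np.arange(h)); z=p['z_map']
    K=p['K']; P=np.stack([(u-K[0,2])/K[0,0]*z,(v-K[1,2])/K[1,1]*z,z],-1)
    Rm=cv2.Rodrigues(np.array(p['rvec'],float))[0]; t=np.array(p['tvec'],float).ravel()
    W=(P-t)@Rm; W[z==0]=np.nan
    return W
E
python3 - <<'E'
from h import *
np.set_printoptions(precision=4,suppress=True)
o=bot.get_obs();print(o['clock'],o['eef_pos'],o['tool_rot'],o['grip_width'])
for n in('top','scene'):
    p=shot(n,n+'1.png')
    print(n)
    for q in ['chip_block','corner_stop','seat','multimeter','heat_sink','solder_spool','transformer','screwdriver_red','flux_tin','motor_desk']:
        r=vision.place_of(p,q)[:2]
        for a in r: print(q,round(a['score'],2),np.round(a['position'],1),ray(p,a['position'])[:2])
E
```

```text
0.0 [ 0.166  -0.471   0.2304] [ 0.9857  0.1686 -0.0002 -0.001 ] 0.08515653660500415
top
chip_block 0.68 [178.5 157.2] [0.602  0.4741]
chip_block 0.64 [257.5 197. ] [0.4755 0.2394]
corner_stop 0.85 [298.5 155.9] [0.5956 0.1132]
seat 0.73 [284.5 174.2] [0.5416 0.1569]
seat 0.51 [389.9 171.2] [ 0.5418 -0.157 ]
multimeter 0.78 [153.7 200.4] [0.4738 0.55  ]
heat_sink 0.8 [177.9 153.2] [0.6142 0.4758]
solder_spool 0.58 [388.8 209.7] [ 0.4274 -0.148 ]
transformer 0.79 [391.1 168.5] [ 0.5497 -0.161 ]
screwdriver_red 0.82 [342.9 233.1] [ 0.362  -0.0098]
flux_tin 0.69 [416.4 216. ] [ 0.4066 -0.2282]
motor_desk 0.49 [115.9 199.9] [0.4784 0.6636]
motor_desk 0.32 [389.7 169.9] [ 0.5457 -0.1566]
scene
chip_block 0.72 [254.8 206.1] [0.4793 0.2173]
corner_stop 0.65 [242.  183.5] [0.5861 0.1151]
seat 0.66 [204.8 269.1] [0.4603 0.5547]
seat 0.55 [245.9 195.1] [0.5375 0.1739]
multimeter 0.94 [201.5 268.3] [0.4703 0.5564]
heat_sink 0.63 [179.4 235.3] [0.6115 0.4661]
solder_spool 0.75 [319.5 155.4] [ 0.4147 -0.2163]
solder_spool 0.65 [308.5 163.4] [ 0.4292 -0.1358]
transformer 0.71 [282.5 155.9] [ 0.5435 -0.141 ]
screwdriver_red 0.66 [311.3 183.4] [ 0.365  -0.0066]
flux_tin 0.67 [319.4 153.6] [ 0.4205 -0.2301]
flux_tin 0.67 [313.  183.4] [ 0.3596 -0.0096]
motor_desk 0.62 [178.6 292.6] [0.4723 0.6633]
```

```bash
python3 - <<'E'
import cv2
i=cv2.imread('pics/top1.png')[110:260,190:440]; cv2.imwrite('pics/c1.png',cv2.resize(i,None,fx=3.2,fy=3.2,interpolation=cv2.INTER_CUBIC))
E
cat > m.py <<'E'
from h import *
np.set_printoptions(precision=4,suppress=True)
def sel(W,zlo,zhi,x,y):
    with np.errstate(invalid='ignore'):
        return (W[...,2]>zlo)&(W[...,2]<zhi)&(W[...,0]>x[0])&(W[...,0]<x[1])&(W[...,1]>y[0])&(W[...,1]<y[1])
E
python3 - <<'E'
from m import *
p=shot('top'); W=cloud(p)
Rm=cv2.Rodrigues(np.array(p['rvec'],float))[0]; print('cam',-Rm.T@np.array(p['tvec']).ravel(), 'K',p['K'][0,0])
print('table z',np.nanmedian(W[...,2]))
m=sel(W,.026,.045,(.38,.6),(.14,.36)); P=W[m]; print(len(P),np.median(P[:,2]))
print('block',cv2.minAreaRect((P[:,:2]*1000).astype(np.float32)))
m=sel(W,.009,.025,(.45,.75),(.0,.3)); P=W[m]; print(len(P)); 
for y in np.arange(.0,.3,.01):
    q=P[(P[:,1]>=y)&(P[:,1]<y+.01)]
    if len(q): print(round(y,3),len(q),q[:,0].min(),q[:,0].max(),np.median(q[:,2]))
E
```

```text
cam [0.4075 0.2196 1.2068] K 405.5367254133044
table z -2.7101184529679213e-05
985 0.034566702692795104
block ((479.36651611328125, 237.2677459716797), (75.46598815917969, 109.99794006347656), 1.2059051990509033)
609
0.08 10 0.5264983514889964 0.5746977187854986 0.016372492328065737
0.09 86 0.5264997395490426 0.6069068844569172 0.01705229361311681
0.1 91 0.5246072607956325 0.6077397016365931 0.01662343194165469
0.11 31 0.5606888190393112 0.6048900543631047 0.01637926560394463
0.12 24 0.583987766712573 0.6060227938050753 0.016518763496147393
0.13 26 0.5842610775417597 0.6056261716862873 0.016699713494554937
0.14 26 0.581226095123272 0.6033009821590674 0.016932529434070774
0.15 23 0.5819689185601097 0.6038348538009571 0.016541748260971812
0.16 28 0.5799486668553062 0.6002637603688786 0.015900379447259534
0.17 24 0.5794142161586125 0.6009792259320458 0.015595064852718001
0.18 24 0.5796461273002 0.6003209061324761 0.014820837081476171
0.19 29 0.5769115170358641 0.5987661568091445 0.016201174318346393
0.2 24 0.5771419697875555 0.5988179221384522 0.015594749447702169
0.21 27 0.5757413576326567 0.5957724952463296 0.015859670815715973
0.22 27 0.5746470185753233 0.5962987071498003 0.015975667180188398
0.23 22 0.5752193942904363 0.5959738928039284 0.014911642967003256
0.24 30 0.5731037187491473 0.5938037019992591 0.015625020159915758
0.25 24 0.5729042209633117 0.5942490168128618 0.015740081779530093
0.26 22 0.5708432786654721 0.5916155592092429 0.015003399475238877
0.27 11 0.5710896073817052 0.5913347776720923 0.015436132454216772
```

View pics/c1.png

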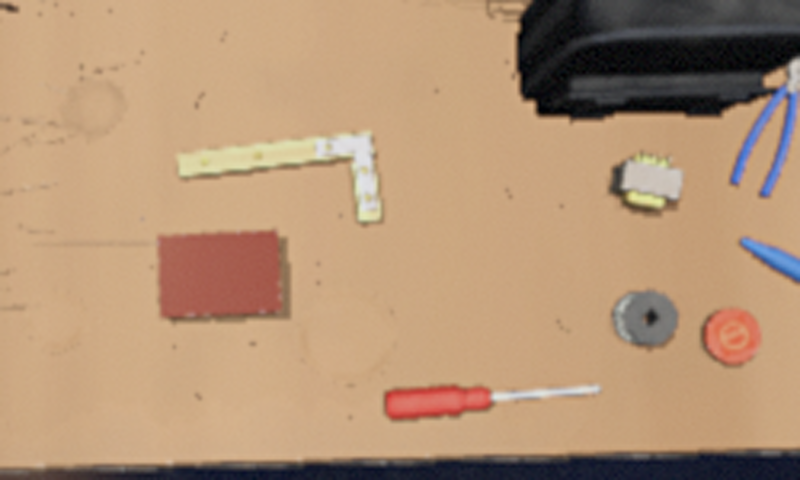

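The crop shows the block at about (222,274), the L-stop above and to its right with its corner near (350,155), and the screwdriver well below. I'll fit the stop frame and work out the approach.

```bash
cat >> m.py <<'E'
def stop():
    p=shot('top'); W=cloud(p)
    P=W[sel(W,.010,.022,(.51,.63),(.07,.30))][:,:2]
    from scipy.optimize import minimize
    def sd(q,x0,x1,y0,y1):
        return np.maximum.reduce([x0-q[:,0],q[:,0]-x1,y0-q[:,1],q[:,1]-y1])
    g=np.stack(np.meshgrid(np.arange(.50,.64,.002),np.arange(.06,.31,.002)),-1).reshape(-1,2)
    # mean-position of centre lines: distance to strip centrelines
    def cost(a):
        c,s=np.cos(a[2]),np.sin(a[2]); q=(P-a[:2])@np.array([[c,-s],[s,c]])
        d=np.minimum(sd(q,0,.022,-.022,.160),sd(q,-.061,0.0,-.022,0))
        return (np.maximum(d,0)**2).sum()*1e4
    r=minimize(cost,[.5865,.113,.09],method='Nelder-Mead',options=dict(xatol=1e-6,fatol=1e-7,maxiter=3000))
    return r.x,r.fun,p,W
def block(W,x=(.38,.62),y=(.06,.36)):
    P=W[sel(W,.028,.042,x,y)][:,:2]*1000
    (c,s,a)=cv2.minAreaRect(P.astype(np.float32)); return np.array(c)/1000,s,a
def tof(f,xy):
    c,s=np.cos(f[2]),np.sin(f[2]); return (np.array(xy)-f[:2])@np.array([[c,-s],[s,c]])
def tow(f,q):
    c,s=np.cos(f[2]),np.sin(f[2]); return f[:2]+np.array([[c,-s],[s,c]])@np.array(q)
E
python3 - <<'E'
from m import *
f,c,p,W=stop(); print('stop',f,np.degrees(f[2]),c)
b=block(W); print('block',b, 'in stop',tof(f,b[0]))
q=tof(f,b[0]); print('start TCP',tow(f,[q[0]-.0375-.035,q[1]]), 'seat',tow(f,[-.0375,.055]))
json=__import__('json'); json.dump(list(f),open('f.json','w'))
E
```

```text
stop [0.5847 0.1131 0.088 ] 5.042814391607658 0.0006619656938212611
block (array([0.4793, 0.2374]), (75.02784729003906, 110.23703002929688), 1.1147249937057495) in stop [-0.0941  0.1331]
start TCP [0.407 0.231] seat [0.5425 0.1646]
```

```bash
python3 -m creep '[[[0,0,0],[0,0,-0.18]],[[0,0,0],[0,0,-0.18]],[[0,0,0],[0,0,-0.18]],[[0,0,0],[0,0,-0.18]],[[0,0,0],[0,0,-0.18]],[[0,0,0],[0,0,-0.18]],[[0,0,0],[0,0,-0.18]],[[0,0,0],[0,0,-0.18]]]' 50
python3 -m creep '[[[0,0,0],[0,0,-0.18]],[[0,0,0],[0,0,-0.18]],[[0,0,0],[0,0,-0.18]],[[0,0,0],[0,0,-0.18]],[[0,0,0],[0,0,-0.18]],[[0,0,0],[0,0,-0.18]],[[0,0,0],[0,0,-0.18]],[[0,0,0],[0,0,-0.18]],[[0,0,0],[0,0,0]]]'
python3 -c "
from h import *
o=bot.get_obs();print(o['joint_pos'],o['eef_pos'],R.from_quat(o['tool_rot']).as_matrix().round(4))"
```

```text
clock: 2.2
eef_pos: [0.1662, -0.4716, 0.2313]
tool_rot: [0.628, 0.779, 0.0, 0.0]
ft_force: [-0.3, -0.4, -0.2]
grip_width: 0.0502
grasp_force: 0.0
clock: 3.32
eef_pos: [0.1662, -0.4716, 0.2313]
tool_rot: [-0.038, 0.999, -0.0, -0.0]
ft_force: [0.6, -0.6, -0.4]
grip_width: 0.0497
grasp_force: 0.0
[-1.23200407e+00  2.40595132e-01  4.97109202e-03  1.33517361e+00
 -2.36916911e-05 -1.30709452e+00] [ 0.16616604 -0.47157706  0.23129784] [[-0.9972 -0.075  -0.    ]
 [-0.075   0.9972 -0.    ]
 [ 0.     -0.     -1.    ]]
```

```bash
python3 -m creep '[[[-25,56.6,0],[0,0,-0.013]],[[-25,56.6,0],[0,0,0]],[[-25,56.6,0],[0,0,0]],[[-25,56.6,0],[0,0,0]],[[-25,56.6,0],[0,0,0]],[[-25,56.6,0],[0,0,0]],[[-25,56.6,0],[0,0,0]],[[-25,56.6,0],[0,0,0]],[[-25,56.6,0],[0,0,0]],[[-25,56.6,0],[0,0,0]],[[-25,56.6,0],[0,0,0]],[[-25,56.6,0],[0,0,0]]]'
python3 -m creep '[[[0,0,0],[0,0,0]],[[0,0,0],[0,0,0]],[[0,0,0],[0,0,0]]]'
python3 - <<'E'
from m import *
o=bot.get_obs();print(o['joint_pos'],o['eef_pos'],R.from_quat(o['tool_rot']).as_matrix()[:2,:2]); f=np.array(__import__('json').load(open('f.json')));print(tof(f,o['eef_pos'][:2]))
E
```

```text
clock: 4.82
eef_pos: [0.4049, 0.2339, 0.2315]
tool_rot: [-0.044, 0.999, 0.0, 0.001]
ft_force: [0.9, -0.4, 0.6]
grip_width: 0.0499
grasp_force: 0.0
clock: 5.2
eef_pos: [0.4042, 0.2304, 0.2315]
tool_rot: [-0.044, 0.999, -0.0, -0.0]
ft_force: [0.2, 0.7, -0.2]
grip_width: 0.0503
grasp_force: 0.0
[ 0.5183  0.172  -0.0813  1.3177 -0.0002  0.4305] [0.4042 0.2304 0.2315] [[-0.9962 -0.0877]
 [-0.0877  0.9962]]
[-0.1695  0.1328]
```

```bash
python3 -m creep '[[[0,0,50],[0,0,0]],[[0,0,50],[0,0,0]],[[0,0,50],[0,0,0]],[[0,0,40],[0,0,0]],[[0,0,20],[0,0,0]],[[0,0,8],[0,0,0]],[[0,0,4],[0,0,0]],[[0,0,0],[0,0,0]]]'
python3 -m creep '[[[-5,0,0],[0,0,0]],[[-5,0,0],[0,0,0]],[[-5,0,0],[0,0,0]],[[-5,0,0],[0,0,0]],[[-4,0,0],[0,0,0]],[[-4,0,0],[0,0,0]],[[-4,0,0],[0,0,0]],[[-4,0,0],[0,0,0]],[[-4,0,0],[0,0,0]]]'
python3 - <<'E'
from m import *
o=bot.get_obs(); f=np.array(__import__('json').load(open('f.json')));print(tof(f,o['eef_pos'][:2]),o['eef_pos'])
p=shot('scene','s2.png'); cv2.imwrite('pics/s2c.png',cv2.resize(p['image'][110:290,140:340],None,fx=3,fy=3))
W=cloud(shot('top')); b=block(W,y=(.15,.36)); print(b,tof(f,b[0]))
E
```

```text
clock: 6.2
eef_pos: [0.4052, 0.2317, 0.0101]
tool_rot: [-0.045, 0.999, 0.0, 0.001]
ft_force: [0.3, 0.4, -0.4]
grip_width: 0.05
grasp_force: 0.0
clock: 7.32
eef_pos: [0.4446, 0.2353, 0.0092]
tool_rot: [-0.045, 0.999, 0.0, -0.0]
ft_force: [-0.8, -0.1, -0.0]
grip_width: 0.0504
grasp_force: 0.4
[-0.1289  0.1341] [0.4446 0.2353 0.0092]
(array([0.5228, 0.2435]), (20.472829818725586, 109.11872863769531), 3.2157692909240723) [-0.0502  0.1354]
```

View pics/s2c.png

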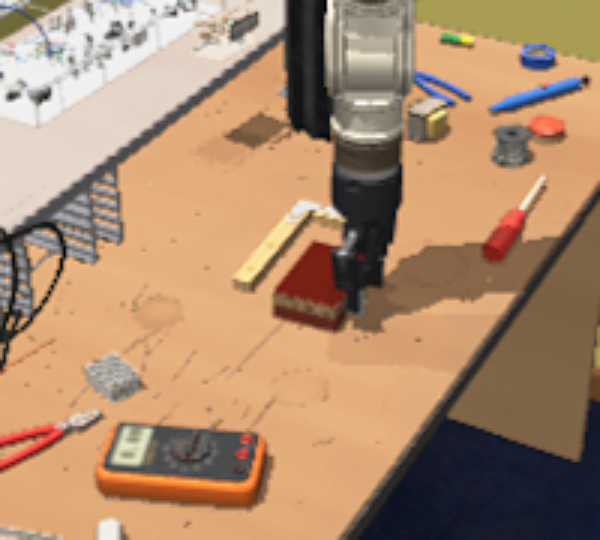

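The fingers sit behind the long side and the block is moving with about 40 mm left to the long fence, so I'll keep pushing.

```bash
python3 -m creep '[[[-3.5,0,0],[0,0,0]],[[-3.5,0,0],[0,0,0]],[[-3.5,0,0],[0,0,0]],[[-3.5,0,0],[0,0,0]],[[-3.5,0,0],[0,0,0]],[[-3.5,0,0],[0,0,0]],[[-3.5,0,0],[0,0,0]],[[-3.5,0,0],[0,0,0]],[[-3,0,0],[0,0,0]],[[-2,0,0],[0,0,0]]]'
python3 -m creep '[[[-1,0,0],[0,0,0]],[[-1,0,0],[0,0,0]],[[-1,0,0],[0,0,0]],[[-1,0,0],[0,0,0]],[[0,0,0],[0,0,0]]]'
python3 - <<'E'
from m import *
o=bot.get_obs(); f=np.array(__import__('json').load(open('f.json')));print(tof(f,o['eef_pos'][:2]),o['eef_pos'])
W=cloud(shot('top')); b=block(W,y=(.12,.36)); print(b,tof(f,b[0]))
E
```

```text
clock: 8.68
eef_pos: [0.4775, 0.2382, 0.0093]
tool_rot: [-0.045, 0.999, -0.0, 0.0]
ft_force: [-2.2, -0.1, 0.2]
grip_width: 0.05
grasp_force: 0.9
clock: 9.3
eef_pos: [0.4815, 0.2386, 0.0093]
tool_rot: [-0.045, 0.999, -0.0, 0.0]
ft_force: [-1.4, 0.5, 0.9]
grip_width: 0.0497
grasp_force: 0.4
[-0.0918  0.1341] [0.4815 0.2386 0.0093]
(array([0.5672, 0.2482]), (108.45580291748047, 0.0), 94.1784439086914) [-0.0056  0.1361]
```

```bash
python3 -m creep '[[[-1,0,0],[0,0,0]],[[-1,0,0],[0,0,0]],[[-1,0,0],[0,0,0]],[[0,0,0],[0,0,0]]]'
python3 -m creep '[[[-1,0,0],[0,0,0]],[[0,0,0],[0,0,0]]]'
python3 -m creep '[[[-1,0,0],[0,0,0]],[[0,0,0],[0,0,0]]]'
```

```text
clock: 9.85
eef_pos: [0.4845, 0.2389, 0.0093]
tool_rot: [-0.045, 0.999, 0.0, 0.0]
ft_force: [-0.6, -0.0, -0.3]
grip_width: 0.0503
grasp_force: 0.3
clock: 10.1
eef_pos: [0.4854, 0.2389, 0.0093]
tool_rot: [-0.045, 0.999, 0.0, 0.0]
ft_force: [-1.9, -0.2, 0.8]
grip_width: 0.0501
grasp_force: 0.4
clock: 10.35
eef_pos: [0.4864, 0.239, 0.0093]
tool_rot: [-0.045, 0.999, 0.0, 0.0]
ft_force: [-0.9, -0.2, -0.6]
grip_width: 0.0499
grasp_force: 0.4
```

```bash
for i in 1; do :; done
python3 -m creep '[[[-1,0,0],[0,0,0]],[[0,0,0],[0,0,0]]]' | grep -E 'eef|ft'
python3 -m creep '[[[-1,0,0],[0,0,0]],[[0,0,0],[0,0,0]]]' | grep -E 'eef|ft'
python3 -m creep '[[[-1,0,0],[0,0,0]],[[0,0,0],[0,0,0]]]' | grep -E 'eef|ft'
```

```text
eef_pos: [0.4865, 0.239, 0.0093]
ft_force: [-3.7, -0.5, 2.5]
eef_pos: [0.4865, 0.239, 0.0091]
ft_force: [-6.1, 0.1, 4.0]
eef_pos: [0.4865, 0.239, 0.009]
ft_force: [-9.2, 0.9, 5.6]
```

Long side is against the fence (TCP stopped, 9 N). Next I back off, rise, go round to the far end and turn 90°.

```bash
python3 -m creep '[[[15,0,0],[0,0,0]],[[15,0,0],[0,0,0]],[[0,0,-40],[0,0,0]],[[0,0,-50],[0,0,0]],[[0,0,0],[0,0,0]]]' 25 | grep -E 'eef|ft'
python3 -m creep '[[[-24,31,0],[0,0,0]],[[-25,31,0],[0,0,0]],[[-25,31,0],[0,0,0]],[[0,0,0],[0,0,0.1745]],[[0,0,0],[0,0,0.1745]],[[0,0,0],[0,0,0.1745]],[[0,0,0],[0,0,0.1745]],[[0,0,0],[0,0,0.1745]],[[0,0,0],[0,0,0.1745]],[[0,0,0],[0,0,0.1745]],[[0,0,0],[0,0,0.1745]],[[0,0,0],[0,0,0.1745]]]'
python3 -m creep '[[[0,0,0],[0,0,0]],[[0,0,0],[0,0,0]]]' |grep clock
python3 - <<'E'
from m import *
o=bot.get_obs(); f=np.array(__import__('json').load(open('f.json')));print(tof(f,o['eef_pos'][:2]),o['eef_pos'],o['joint_pos'],R.from_quat(o['tool_rot']).as_matrix()[:2,:2])
p=shot('top'); W=cloud(p); b=block(W); print(b,tof(f,b[0]))
cv2.imwrite('pics/t3.png',cv2.resize(p['image'][110:260,190:440],None,fx=3,fy=3,interpolation=cv2.INTER_CUBIC))
E
```

```text
eef_pos: [0.4637, 0.2385, 0.104]
ft_force: [0.2, 0.7, -1.0]
clock: 13.22
eef_pos: [0.525, 0.3357, 0.0982]
tool_rot: [0.677, 0.736, -0.0, 0.0]
ft_force: [0.3, 0.5, 0.2]
grip_width: 0.0248
grasp_force: 0.0
clock: 13.48
[-0.0402  0.2271] [0.5247 0.3358 0.0987] [ 0.5693  0.5629  0.1375  1.1457 -0.0002  2.0473] [[-0.0927  0.9957]
 [ 0.9957  0.0927]]
(array([0.5357, 0.2445]), (75.19377136230469, 109.27842712402344), 5.050673484802246) [-0.0373  0.1352]
```

View pics/t3.png

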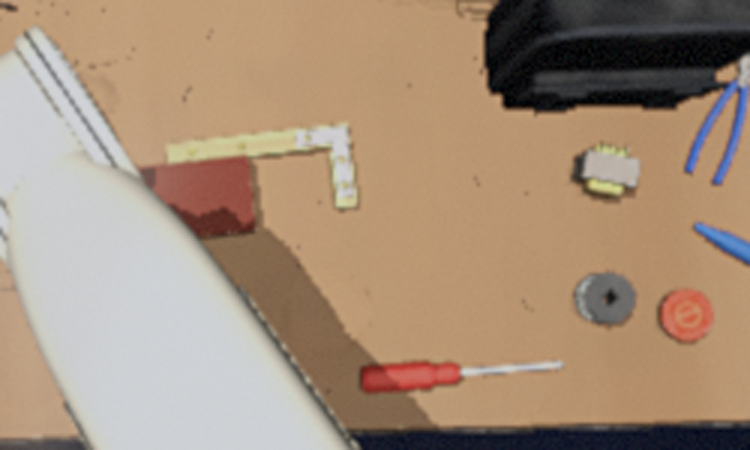

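Block lies flat on the long fence (crop: (200,195), angle 5.05° = fence). Now I descend and push the end.

```bash
python3 -m creep '[[[0,0,35],[0,0,0]],[[0,0,30],[0,0,0]],[[0,0,15],[0,0,0]],[[0,0,9],[0,0,0]],[[0,0,0],[0,0,0]]]' | grep -E 'eef|ft'
python3 -m creep '[[[-5,0,0],[0,0,0.005]],[[-5,0,0],[0,0,0]],[[-5,0,0],[0,0,0]],[[-4,0,0],[0,0,0]],[[-3,0,0],[0,0,0]],[[-3,0,0],[0,0,0]],[[-3,0,0],[0,0,0]],[[-3,0,0],[0,0,0]],[[-3,0,0],[0,0,0]],[[-3,0,0],[0,0,0]],[[-3,0,0],[0,0,0]],[[-3,0,0],[0,0,0]]]' | grep -E 'eef|ft'
python3 -m creep '[[[-3.5,0,0],[0,0,0]],[[-3.5,0,0],[0,0,0]],[[-3.5,0,0],[0,0,0]],[[-3.5,0,0],[0,0,0]],[[-3.5,0,0],[0,0,0]],[[-3.5,0,0],[0,0,0]],[[-3.5,0,0],[0,0,0]],[[-3.5,0,0],[0,0,0]],[[-3.5,0,0],[0,0,0]],[[-3.5,0,0],[0,0,0]],[[-3,0,0],[0,0,0]],[[-1,0,0],[0,0,0]]]' | grep -E 'clock|eef|ft'
python3 - <<'E'
from m import *
o=bot.get_obs(); f=np.array(__import__('json').load(open('f.json')));print(tof(f,o['eef_pos'][:2]))
p=shot('top'); W=cloud(p); b=block(W,y=(.06,.22)); print(b,tof(f,b[0]))
E
```

```text
eef_pos: [0.5247, 0.3359, 0.0102]
ft_force: [-0.2, -0.4, 0.7]
eef_pos: [0.5283, 0.2928, 0.0103]
ft_force: [1.0, 1.4, -0.8]
clock: 17.15
eef_pos: [0.5317, 0.2539, 0.0103]
ft_force: [-0.5, 1.4, -1.2]
[-0.0405  0.145 ]
(array([0.545 , 0.1569]), (71.13914489746094, 45.14124298095703), 4.945470809936523) [-0.0357  0.0472]
```

```bash
python3 -m creep '[[[-3,0,0],[0,0,0]],[[-3,0,0],[0,0,0]],[[-3,0,0],[0,0,0]],[[-3,0,0],[0,0,0]],[[-3,0,0],[0,0,0]],[[-2,0,0],[0,0,0]],[[-1,0,0],[0,0,0]],[[-1,0,0],[0,0,0]],[[0,0,0],[0,0,0]]]' | grep -E 'eef|ft'
python3 -m creep '[[[-1,0,0],[0,0,0]],[[-1,0,0],[0,0,0]],[[0,0,0],[0,0,0]]]' | grep -E 'eef|ft'
python3 -m creep '[[[-1,0,0],[0,0,0]],[[-1,0,0],[0,0,0]],[[0,0,0],[0,0,0]]]' | grep -E 'eef|ft'
python3 -m creep '[[[-1,0,0],[0,0,0]],[[0,0,0],[0,0,0]]]' | grep -E 'eef|ft'
```

```text
eef_pos: [0.5333, 0.2351, 0.0103]
ft_force: [-0.2, 0.3, 1.2]
eef_pos: [0.5335, 0.2332, 0.0103]
ft_force: [0.2, 1.0, 1.0]
eef_pos: [0.5337, 0.2311, 0.0104]
ft_force: [-0.1, 1.0, 1.0]
eef_pos: [0.5338, 0.2302, 0.0104]
ft_force: [0.8, 1.0, 0.4]
```

```bash
python3 -m creep '[[[-1,0,0],[0,0,0]],[[0,0,0],[0,0,0]]]' | grep -E 'eef|ft'
python3 -m creep '[[[-1,0,0],[0,0,0]],[[0,0,0],[0,0,0]]]' | grep -E 'eef|ft'
python3 -m creep '[[[-1,0,0],[0,0,0]],[[0,0,0],[0,0,0]]]' | grep -E 'eef|ft'
```

```text
eef_pos: [0.5338, 0.2292, 0.0103]
ft_force: [0.1, 1.5, 0.8]
eef_pos: [0.5337, 0.2291, 0.0104]
ft_force: [-0.8, 4.5, 0.5]
eef_pos: [0.5336, 0.2291, 0.0104]
ft_force: [-0.9, 7.8, -0.3]
```

Seated on the short fence. I'll retreat, go round to the long side and check before a last light press.

```bash
python3 -m creep '[[[15,0,0],[0,0,0]],[[15,0,0],[0,0,0]],[[0,0,-45],[0,0,0]],[[0,0,-45],[0,0,0]],[[0,-45,0],[0,0,0]],[[0,-45,0],[0,0,0]],[[-30,0,0],[0,0,0]],[[-30,0,0],[0,0,0]],[[-33,0,0],[0,0,0]],[[0,0,0],[0,0,0]]]' 50 | grep -E 'eef|ft'
python3 -m creep '[[[0,0,0],[0,0,-0.1745]],[[0,0,0],[0,0,-0.1745]],[[0,0,0],[0,0,-0.1745]],[[0,0,0],[0,0,-0.1745]],[[0,0,0],[0,0,-0.1745]],[[0,0,0],[0,0,-0.1745]],[[0,0,0],[0,0,-0.1745]],[[0,0,0],[0,0,-0.1745]],[[0,0,0],[0,0,-0.1745]],[[0,0,0],[0,0,0]]]'
python3 - <<'E'
from m import *
o=bot.get_obs(); f=np.array(__import__('json').load(open('f.json')));print(tof(f,o['eef_pos'][:2]),o['eef_pos'],R.from_quat(o['tool_rot']).as_matrix()[:2,:2])
p=shot('top'); W=cloud(p); b=block(W,x=(.47,.62),y=(.06,.25)); print(b,tof(f,b[0]))
a=cv2.resize(p['image'][130:200,255:325],None,fx=5.7,fy=5.7,interpolation=cv2.INTER_CUBIC)
s=shot('scene'); s=cv2.resize(s['image'][150:220,215:285],None,fx=5.7,fy=5.7,interpolation=cv2.INTER_CUBIC)
cv2.imwrite('pics/t4.png',np.hstack([a,s]))
E
```

```text
eef_pos: [0.4496, 0.1554, 0.1004]
ft_force: [-0.3, -0.3, 0.7]
clock: 22.58
eef_pos: [0.4498, 0.1578, 0.1003]
tool_rot: [-0.042, 0.999, -0.0, 0.0]
ft_force: [0.0, 0.1, 0.5]
grip_width: 0.05
grasp_force: 0.0
[-0.1305  0.0564] [0.4498 0.1578 0.1003] [[-0.9965 -0.0842]
 [-0.0842  0.9965]]
(array([0.5427, 0.1648]), (74.50151824951172, 109.51909637451172), 4.435183525085449) [-0.0373  0.0553]
```

View pics/t4.png

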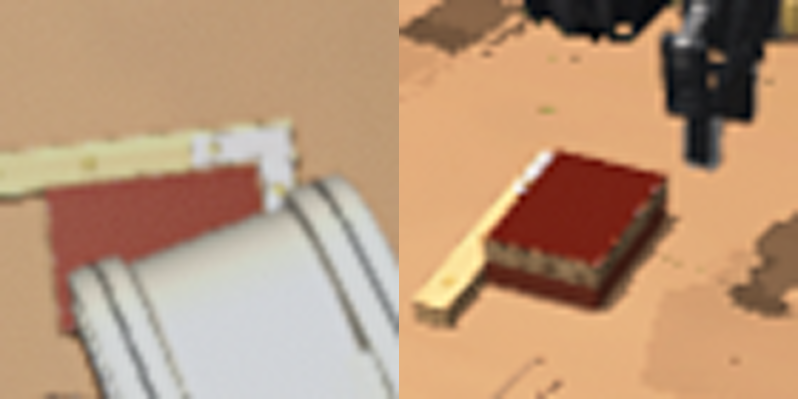

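The block looks seated in the corner (left crop: edges meet the fences at (265,165); right: flush). One light press on the long side to close any hair gap.

```bash
python3 -m creep '[[[0,0,35],[0,0,-0.004]],[[0,0,30],[0,0,0]],[[0,0,17],[0,0,0]],[[0,0,9],[0,0,0]],[[-10,0,0],[0,0,0]],[[-10,0,0],[0,0,0]],[[-10,0,0],[0,0,0]],[[-5,0,0],[0,0,0]],[[-3,0,0],[0,0,0]],[[-2,0,0],[0,0,0]],[[-1,0,0],[0,0,0]],[[0,0,0],[0,0,0]]]' | grep -E 'eef|ft'
python3 -m creep '[[[-1,0,0],[0,0,0]],[[-1,0,0],[0,0,0]],[[0,0,0],[0,0,0]]]' | grep -E 'eef|ft'
python3 -m creep '[[[-1,0,0],[0,0,0]],[[0,0,0],[0,0,0]]]' | grep -E 'eef|ft'
python3 -m creep '[[[-1,0,0],[0,0,0]],[[0,0,0],[0,0,0]]]' | grep -E 'eef|ft'
```

```text
eef_pos: [0.4904, 0.1604, 0.0093]
ft_force: [0.0, 0.2, 1.0]
eef_pos: [0.4926, 0.1607, 0.0093]
ft_force: [1.2, 0.4, -0.6]
eef_pos: [0.4933, 0.1606, 0.0093]
ft_force: [-1.1, 0.3, -0.5]
eef_pos: [0.4935, 0.1606, 0.0091]
ft_force: [-4.2, -1.1, 2.5]
```

```bash
python3 -m creep '[[[-1.5,0,0],[0,0,0]],[[0,0,0],[0,0,0]]]' | grep -E 'eef|ft'
python3 -m creep '[[[5,0,0],[0,0,0]],[[12,0,0],[0,0,0]],[[15,0,0],[0,0,0]],[[0,0,-50],[0,0,0]],[[0,0,-60],[0,0,0]],[[0,0,-60],[0,0,0]],[[0,-50,0],[0,0,0]],[[0,-50,0],[0,0,0]],[[0,-50,0],[0,0,0]],[[0,-50,0],[0,0,0]],[[0,-50,0],[0,0,0]],[[0,0,0],[0,0,0]]]'
python3 - <<'E'
from m import *
f,c,p,W=stop(); f0=np.array(__import__('json').load(open('f.json')))
b=block(W,x=(.47,.62),y=(.06,.25)); print(f0,f,b,tof(f0,b[0]))
s=shot('scene','s5.png')
cv2.imwrite('pics/t5.png',np.hstack([cv2.resize(q['image'][y:y+70,x:x+70],None,fx=5.7,fy=5.7,interpolation=cv2.INTER_CUBIC) for q,x,y in((p,255,130),(s,215,150))]))
E
```

```text
eef_pos: [0.4935, 0.1606, 0.0089]
ft_force: [-7.5, -0.7, 5.4]
clock: 26.8
eef_pos: [0.4864, -0.0939, 0.1793]
tool_rot: [-0.042, 0.999, -0.0, 0.001]
ft_force: [-0.6, 1.1, -0.1]
grip_width: 0.0501
grasp_force: 0.0
[0.5847 0.1131 0.088 ] [0.5856 0.1128 0.0949] (array([0.5428, 0.1646]), (75.49555969238281, 110.30252075195312), 5.111947536468506) [-0.0372  0.055 ]
```

View pics/t5.png

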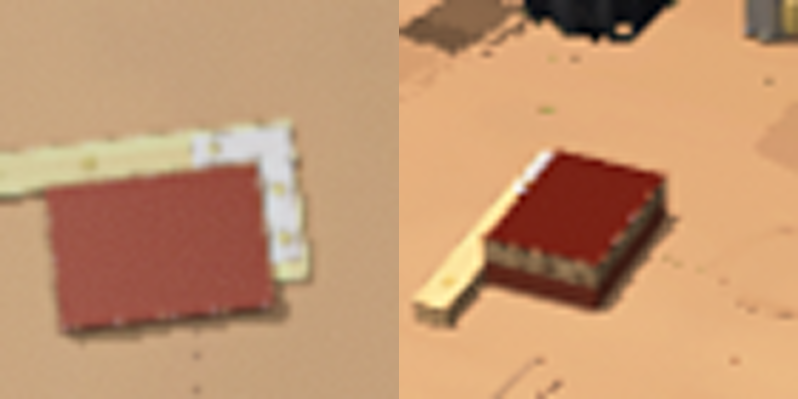

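Block is flush on both fences (left crop: corner at (262,165), no gap lines), measured at (-37.2, 55.0) mm against a seat of (-37.5, 55).

```bash
python3 -c "
from h import *
print(workorder.job_done())"
```

```text
the job is handed in; nothing more can be done
None
```

The offcut is seated in the corner of the stop: its centre measured within 0.3 mm of the seat (about the camera's accuracy), no gap showing at either fence, moved only by gentle pushes under 10 N, and handed in at about 27 s of the 64 s.

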